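Close up a row of jars and clamp the shelf fence

ROBOT

A 7-joint arm with a two-finger parallel gripper is mounted at the origin on the work surface. World frame = base frame: x ahead of the robot, y to its left, z up, the work surface at z = 0. Lengths are in m, angles in rad, forces in N, time in s.
With the tool pointing down it reaches from about 0.425 to 0.925 m from the base axis. Payload 6.8 kg.
Tool frame: the origin (TCP) lies midway between the tips of the shut fingers; the grasp point (between the pads) lies 19 mm behind it; y points along the fingers, z is the direction in which the jaws open and shut, and the axes are right-handed (so a half turn about y gives the same grasp; the last joint's range is limited). The gripper opens to 85 mm and grips with 20 to 120 N. Pads are 22 mm wide; open, the fingers measure 114 mm over their backs; the gripper's body (76 mm by 85 mm) begins 54 mm behind the grasp point. The pads swing forward as they close: fully open they stand 13 mm farther back than shut.
Start: joints at [0.994, 0.477, 0.022, 1.555, -0.011, 1.109, -0.083], TCP at [0.305, -0.602, 0.231] pointing down, gripper open.
Joint ranges: [-2.96, 2.96], [-0.34, 2.1], [-1.41, 1.46], [0.24, 2.44], [-1.37, 4.51], [0.17, 1.92], [-2.96, 2.96]. Speed limits (rad/s): [2.39, 2.39, 3.14, 3.14, 3.14, 3.14, 3.14].

INTERFACE

Orientations are given as a unit quaternion [w, x, y, z].
In Python, from station import bot gives the robot as it stands. The module is installed in compiled form; this text tells all that it offers.
- The arm moves only by the shell command python3 -m crank 'ROWS' [FORCE]. ROWS is JSON, a list of rows, each an object with "linear": the shift along the tool's x, y, z in m, a list of three; "dr": the turn, a rotation vector about the tool's x, y, z in degrees, a list of three; "hand": the gripper command: -1 is shut, 1 is fully open, values between are in proportion. A call has 1 to 10 rows; each row is the pose to reach, as a shift and turn from the pose commanded when the call began, along the tool's axes at that moment; what a row does not reach only later rows make up. A row lasts 1/12 s, in which the tool goes at most 41.7 mm and 7.16 degrees, less where a joint would pass 70% of its speed; a pose out of reach is approached as far as the arm can. A call with a gripper value outside its range is refused whole. The fingers move at their own pace and stop on an object; FORCE is the grip in N (left out, the last holds). Time passes only in rows, so rows that repeat a pose let the fingers close. It gives the time, the measured TCP pose, the force and the opening at its end, in the units of the state.
- bot.get_obs(): the state, without advancing time (a new reading comes with each control period).
- bot.read_camera(name): name is "scene" or "top"; returns the picture (420x560x3 uint8, blue, green, red); there is no depth.
- bot.camera_params(name): a dict with "K" (3x3 intrinsics, pixels), "R" (3x3) and "t" (3): a world point X has camera coordinates R X + t. Camera axes: x right, y down, z forward; pixel columns grow to the right and rows downward; lengths in m; the calibration is good to about 2 mm. A picture is of the moment at which its call begins. camera_params takes no time and is no camera call.
- bot.hand_in(): hands the job in, once; it reports no verdict.
Trained networks look in the newest picture that a camera, given by its name, has taken for a name from the list of things; names that differ only in an ending like _2 or _b are one class to them, and where a whole thing is asked for, a point or a joint stands for the part that bears it (a point fixed in the world has none). Each returns a list of dicts, best first, with "score" (0 to 1); they miss things now and then, are a little off and sometimes report something else, mostly with a low value. They report only what shows in the picture. A call takes as long as a camera call.
- bot.search_frame(camera, target): "extent" ([left, top, right, bottom] in pixels, round what is visible of it).
- bot.cut_out(camera, target): "pixels" (420x560 bool, what is visible of it) and "extent" ([left, top, right, bottom] in pixels, round what is visible of it).
- bot.place_of(camera, target): "xy" ([column, row] in pixels: a listed point, or the origin of a listed thing).
The state is a dict: "t": time; "q": joint angles; "joint_vel": joint speeds; "joint_torque": joint torques, N m; "eef_pos": TCP position; "tool_rot": TCP orientation; "contact_force": force on the tool from outside, world axes, zero at the start; "torque": the same for the moment, N m; "gripper_width": opening from 0.0 (shut) to 1.0 (fully open).
Only numpy, scipy, OpenCV 4.12 (cv2) and the standard library are available. Lean on these libraries where they do the work, as an engineer would, in place of code of your own. Each camera call takes 0.05 s, during which the arm holds its last target. There are 200 camera calls.

TASK

Close up the row of jars on the display rack: undo the red clamp knob, slide the fence along its rail until the three jars stand tight together against the end stop and the fence's orange sprung pad is pressed in about half-way, then tighten the knob firmly so that the fence stays there by itself. Do not knock the jars over, leave the rack's other neighbours (tin, egg box, labeller) where they are, and let go at the end.

Things in the scene. Friction and masses are not known exactly. Their poses are not given: they have to be found in the camera images.
- rack: Fixed grey display rack, 165 x 370 x 66 mm, at a small yaw. Its y axis runs along the jar lane towards the end stop (60 mm high, inner face at rack y = +150 mm). Origin: on the table, under the lane's centre line. Tray floor 6 mm above the table; the lane lies between two guides 30 mm high, 60 mm apart. An aluminium rail, top 42 mm high, runs parallel at rack x = -72 mm.
- fence (a joint): Position of the sliding fence along its rail (m): 0 to 0.17, growing towards the end stop (rack +y); the knob's axis is at rack x = -72 mm, rack y = -176 mm + this value. A grey block (46 x 56 mm, top 75 mm above the table) rides on the rail and carries a clear upright plate across the lane. It is moved by its knob; free, it rubs with 1 N. Unclamped, a pressed pad pushes it back.
- pad (a joint): How far the fence's orange sprung pad is pressed in (m): 0 free, 0.014 fully in. Half-way is 0.007. It starts to yield at about 4.3 N and takes about 7.4 N half-way, 10.6 N fully in; pushing the loose row along takes less than 4 N.
- pad_face (a point): Centre of the orange pad's front face (52 x 40 mm) that meets the last jar, 36 mm above the table; 26 mm ahead (rack +y) of the knob's axis while not pressed in.
- clamp_knob (a joint): Knob angle (rad): 0 fully undone, 3.6 end of thread; grows (tightens) clockwise from above. Clamped at the start. It bites from some angle between 0.8 and 2.6, different every time (worn strip): find it by feel, e.g. whether the fence yields to a light tug. Turning takes about 0.14 N m, 0.1 more per rad past the bite; the clamp then presses with about 110 N per rad. Firm: 0.4 rad past or more.
- knob_grip (a point): Point on the knob's vertical axis to grip, 101 mm above the table. The knob is an upright red bar with one white end, 52 mm long, 14 mm thick, from 80 to 114 mm above the table, on a black disc 38 mm wide (75 to 80 mm). The point's x axis runs along the bar towards its white end, its y axis across the bar's thickness, z up.
- clamp_foot: Small steel foot, hidden inside the fence's block, that the knob's screw presses down on the rail's worn steel strip (1 mm per rad). Only this foot holds the fence.
- jar1_mid (a point): Centre of the jar next to the end stop: round, 56 mm wide, 70 mm tall, about 0.13 kg, standing on the tray floor (centre 41 mm above the table). Green cap.
- jar2_mid (a point): Centre of the middle jar, same size, white cap.
- jar3_mid (a point): Centre of the jar nearest the fence, same size, green cap.
- tin: Bystander: upright tin, 74 mm wide, 100 mm tall. Origin under its centre.
- egg_box: Bystander: cardboard egg box, 104 x 104 mm, eggs up to 63 mm. Origin under its centre.
- labeller: Bystander: blue label gun lying on the table, about 130 x 45 mm, 88 mm tall. Origin under its centre.

How it is judged:
By the outcome, as a careful person would: the job done as asked, in the order asked, and still so for the second after the job is handed in, with the robot touching nothing.
It also fails if it takes over 51 s, if anything falls off the work surface, if the arm or the gripper's body presses on something with over 40 N, if the wrist force passes 120 N, or if a joint passes its speed limit or range.

## Working session

There is one attempt and no reset: what is moved stays moved. The work goes in short steps, Python scripts to look and compute and a shell command to move; the robot and the scene stay as the last step left them, time stands still between calls to the robot, and variables do not carry over. Pictures are saved under pics/ and viewed, about 8 in all and at most 12, crops included, and the job is handed in when it is done.

```bash
mkdir -p pics
cat > h.py <<'E'
import numpy as np, cv2
from station import bot
from scipy.spatial.transform import Rotation as Rn
def ray(cam,uv,z):
    p=bot.camera_params(cam);K,R,t=map(np.array,(p["K"],p["R"],p["t"]))
    d=R.T@np.linalg.inv(K)@np.array([uv[0],uv[1],1.]);c=-R.T@t
    return c+d*(z-c[2])/d[2]
def proj(cam,X):
    p=bot.camera_params(cam);K,R,t=map(np.array,(p["K"],p["R"],p["t"]))
    x=K@(R@np.array(X)+t);return x[:2]/x[2]
E
python3 - <<'E'
from h import *
ims=[]
for c in("scene","top"):
    im=bot.read_camera(c);cv2.imwrite(f"pics/{c}0.png",im)
    for n,z in(("knob_grip",.101),("jar1_mid",.041),("jar2_mid",.041),("jar3_mid",.041),("pad_face",.036),("rack",0),("tin",0),("egg_box",0),("labeller",0)):
        r=bot.place_of(c,n)[:2]
        print(c,n,[(np.round(q["xy"]),round(q["score"],2),ray(c,q["xy"],z)[:2].round(4)) for q in r])
o=bot.get_obs();print({k:np.round(v,3) for k,v in o.items()});print(Rn.from_quat(np.roll(o["tool_rot"],-1)).as_matrix().round(3))
E
```

```text
scene knob_grip [(array([280., 166.]), 0.54, array([ 0.4824, -0.1089]))]
scene jar1_mid [(array([325., 241.]), 0.71, array([0.6027, 0.1537]))]
scene jar2_mid [(array([272., 196.]), 0.72, array([ 0.5574, -0.0841]))]
scene jar3_mid [(array([296., 214.]), 0.6, array([0.5729, 0.0223]))]
scene pad_face [(array([269., 197.]), 0.62, array([ 0.5616, -0.0924]))]
scene rack [(array([293., 228.]), 0.91, array([0.5944, 0.0278]))]
scene tin [(array([253., 268.]), 0.76, array([0.7874, 0.0308]))]
scene egg_box [(array([424., 277.]), 0.91, array([0.5088, 0.4365]))]
scene labeller [(array([190., 157.]), 0.98, array([ 0.5575, -0.4616]))]
top knob_grip [(array([316., 260.]), 0.61, array([ 0.478 , -0.0969]))]
top jar1_mid [(array([226., 213.]), 0.86, array([0.6159, 0.1541]))]
top jar2_mid [(array([248., 217.]), 0.84, array([0.6031, 0.089 ])), (array([435., 224.]), 0.42, array([ 0.576 , -0.4397]))]
top jar3_mid [(array([268., 223.]), 0.81, array([0.5841, 0.0323])), (array([225., 214.]), 0.62, array([0.6133, 0.1556]))]
top pad_face [(array([311., 232.]), 0.64, array([ 0.5567, -0.0898]))]
top rack [(array(
[... 189 characters left out ...]
 220.]), 0.27, array([0.5963, 0.0371]))]
top labeller [(array([432., 226.]), 0.71, array([ 0.5726, -0.4477]))]
{'t': np.float64(1.0), 'q': array([ 0.994,  0.477,  0.022,  1.555, -0.012,  1.109, -0.083]), 'joint_vel': array([ 0.001, -0.001, -0.001,  0.   ,  0.002,  0.002,  0.001]), 'joint_torque': array([-1.0000e-03, -5.9634e+01,  1.6060e+00, -2.8155e+01,  1.2000e-02,
        2.0000e-03,  0.0000e+00]), 'eef_pos': array([ 0.305, -0.602,  0.231]), 'tool_rot': array([-0.164,  0.164, -0.688,  0.688]), 'contact_force': array([0.056, 0.268, 0.019]), 'torque': array([ 0.007, -0.062,  0.016]), 'gripper_width': np.float64(0.997)}
[[-0.892  0.     0.452]
 [-0.452 -0.    -0.892]
 [-0.    -1.     0.   ]]
```

View pics/top0.png

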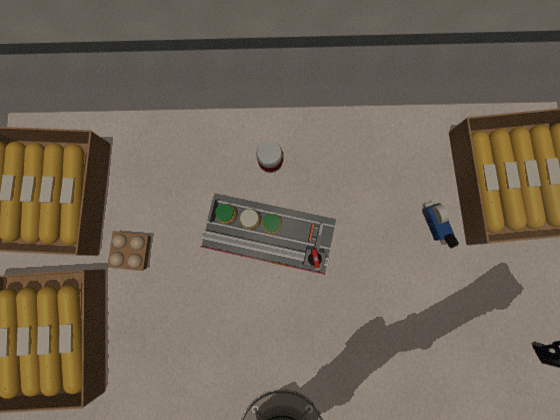

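View pics/scene0.png

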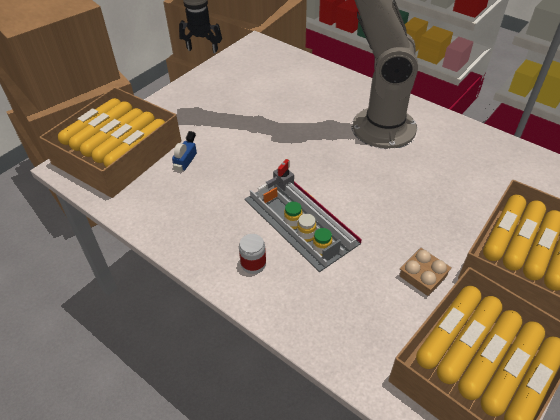

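The top view shows the rack at (205-335, 195-272), with the knob at (315,258) on the right, the jars at (226,213), (249,217) and (271,223), and the pad at (311,233). The scene view shows the knob at (283,168). Next I'll zoom in on the knob and get the rack yaw.

Run:
```python
from h import *
t=cv2.imread("pics/top0.png");s=cv2.imread("pics/scene0.png")
a=cv2.resize(t[235:275,290:340],None,fx=8,fy=8,interpolation=cv2.INTER_CUBIC)
b=cv2.resize(s[150:190,260:310],None,fx=8,fy=8,interpolation=cv2.INTER_CUBIC)
cv2.imwrite("pics/z.png",np.hstack([a,b]))
bot.read_camera("top")
m=bot.cut_out("top","rack")[0]["pixels"].astype(np.uint8)
r=cv2.minAreaRect(cv2.findNonZero(m));c=cv2.boxPoints(r);print(r)
for p in c: print(p.round(1),ray("top",p,.03)[:2].round(3))
for n,im,z in(("top",t,.105),("scene",s,.097)):
    h=cv2.cvtColor(im,cv2.COLOR_BGR2HSV)
    k=((h[...,0]<8)|(h[...,0]>172))&(h[...,1]>150)&(h[...,2]>80)
    u0,v0=(316,258) if n=="top" else (283,168)
    k[:, :u0-14]=0;k[:,u0+14:]=0;k[:v0-14]=0;k[v0+14:]=0
    pts=cv2.findNonZero(k.astype(np.uint8)); print(n,len(pts),cv2.minAreaRect(pts))
    W=np.array([ray(n,p[0],z)[:2] for p in pts]);C=W.mean(0);w,v=np.linalg.eigh(np.cov(W.T));print(C,np.sqrt(w),np.degrees(np.arctan2(v[1,1],v[0,1])))
    # project hypotheses
    print(proj(n,[*C,z]))
```

```text
((268.666259765625, 233.32017517089844), (128.78359985351562, 57.84623718261719), 12.171459197998047)
[199.6 248. ] [0.516 0.231]
[211.8 191.5] [0.681 0.197]
[337.7 218.6] [ 0.595 -0.168]
[325.5 275.2] [ 0.435 -0.128]
top 75 ((315.3411560058594, 258.0352783203125), (18.65601921081543, 4.772469997406006), 77.47119140625)
[ 0.48297581 -0.09476902] [0.00381502 0.01570461] -169.84651501867057
[315.27755507 257.92128371]
scene 101 ((282.760009765625, 167.3199920654297), (7.600000381469727, 18.0), 36.869895935058594)
[ 0.48070457 -0.10084642] [0.0066171  0.01987317] -161.18817004498212
[282.60783037 167.79139518]
```

View pics/z.png

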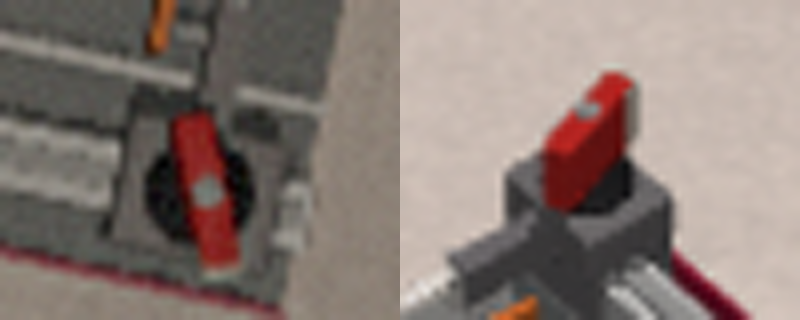

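The zoomed crop shows the knob's grey centre dot at about (315.4,258.3) in the top view and (283.0,163.3) in the scene view. The bar's white end points towards the robot, at about -170° in world yaw. The rack yaw is about -13°. I'll start the approach and refine the axis position as I go.

```bash
T='{"linear":[-0.386,0,-0.37],"dr":[0,16.6,0],"hand":1}'; python3 -m crank '[{"linear":[-0.386,0,-0.37],"dr":[0,16.6,0],"hand":1},{"linear":[-0.386,0,-0.37],"dr":[0,16.6,0],"hand":1},{"linear":[-0.386,0,-0.37],"dr":[0,16.6,0],"hand":1},{"linear":[-0.386,0,-0.37],"dr":[0,16.6,0],"hand":1},{"linear":[-0.386,0,-0.37],"dr":[0,16.6,0],"hand":1},{"linear":[-0.386,0,-0.37],"dr":[0,16.6,0],"hand":1},{"linear":[-0.386,0,-0.37],"dr":[0,16.6,0],"hand":1},{"linear":[-0.386,0,-0.37],"dr":[0,16.6,0],"hand":1},{"linear":[-0.386,0,-0.37],"dr":[0,16.6,0],"hand":1},{"linear":[-0.386,0,-0.37],"dr":[0,16.6,0],"hand":1}]'
python3 - <<'E'
from h import *
print(ray("top",(315.4,258.3),.114),ray("scene",(283.,163.3),.114))
t=cv2.imread("pics/top0.png")
g=cv2.cvtColor(t,cv2.COLOR_BGR2GRAY)
for l in cv2.createLineSegmentDetector().detect(g[185:280,195:345])[0][:,0]:
    a=l+np.array([195,185,195,185])
    if np.hypot(*(a[:2]-a[2:]))>45:
        P=ray("top",a[:2],.03)-ray("top",a[2:],.03);print(a.round(1),"yaw",(np.degrees(np.arctan2(P[1],P[0]))%180-90).round(2))
o=bot.get_obs();print({k:np.round(o[k],3) for k in("t","q","eef_pos","contact_force")})
R=Rn.from_quat(np.roll(o["tool_rot"],-1)).as_matrix();print(R.round(3))
E
```

```text
t: 1.93
eef_pos: [0.4434, -0.2072, 0.2317]
tool_rot: [-0.063, 0.063, -0.704, 0.704]
contact_force: [0.9, -0.7, -0.1]
gripper_width: 0.999
[ 0.48189566 -0.09440213  0.114     ] [ 0.4778191  -0.10130141  0.114     ]
[208.2 222.9 314.3 246.2] yaw -13.17
[303.1 252.  206.8 230.8] yaw -13.14
[323.5 274.1 200.9 246.9] yaw -13.13
[255.4 210.2 318.3 223.8] yaw -13.16
[204.2 239.  300.7 260.3] yaw -13.09
[215.4 192.8 334.4 218.2] yaw -13.11
[305.7 241.6 239.3 227.2] yaw -13.01
[318.  221.1 229.4 201.8] yaw -13.23
[300.8 257.3 203.1 235.7] yaw -13.15
{'t': np.float64(1.933), 'q': array([ 0.419,  0.176, -0.123,  1.981,  0.026,  0.984, -1.109]), 'eef_pos': array([ 0.443, -0.207,  0.232]), 'contact_force': array([ 0.902, -0.684, -0.147])}
[[-0.984  0.001  0.178]
 [-0.178 -0.    -0.984]
 [-0.001 -1.     0.001]]
```

```bash
python3 -m crank '[{"linear":[-0.056,0.04,-0.101],"dr":[0,0,0],"hand":1},{"linear":[-0.056,0.04,-0.101],"dr":[0,0,0],"hand":1},{"linear":[-0.056,0.04,-0.101],"dr":[0,0,0],"hand":0.3},{"linear":[-0.056,0.09,-0.101],"dr":[0,0,0],"hand":0.3},{"linear":[-0.056,0.09,-0.101],"dr":[0,0,0],"hand":0.3},{"linear":[-0.056,0.09,-0.101],"dr":[0,0,0],"hand":0.3},{"linear":[-0.056,0.09,-0.101],"dr":[0,0,0],"hand":0.3}]'
python3 - <<'E'
from h import *
o=bot.get_obs();print({k:np.round(o[k],4) for k in("t","q","eef_pos","contact_force","gripper_width")})
R=Rn.from_quat(np.roll(o["tool_rot"],-1)).as_matrix();print(R.round(3))
s=bot.read_camera("scene");t=bot.read_camera("top")
p=proj("scene",[*o["eef_pos"][:2],.114]);q=proj("top",[*o["eef_pos"][:2],.114]);print(p,q,proj("scene",o["eef_pos"]))
a=cv2.resize(t[233:283,290:340],None,fx=8,fy=8,interpolation=cv2.INTER_CUBIC)
b=cv2.resize(s[140:190,260:310],None,fx=8,fy=8,interpolation=cv2.INTER_CUBIC)
cv2.imwrite("pics/z2.png",np.hstack([a,b]))
E
```

```text
t: 2.52
eef_pos: [0.4801, -0.1006, 0.1418]
tool_rot: [-0.062, 0.063, -0.704, 0.704]
contact_force: [0.4, 0.3, -0.6]
gripper_width: 0.653
{'t': np.float64(2.5167), 'q': array([ 0.2459,  0.3001, -0.1959,  2.0629,  0.0819,  0.7863, -1.3926]), 'eef_pos': array([ 0.4801, -0.1006,  0.1418]), 'contact_force': array([ 0.4283,  0.2939, -0.5971]), 'gripper_width': np.float64(0.6533)}
[[-0.984 -0.001  0.177]
 [-0.177 -0.    -0.984]
 [ 0.001 -1.     0.   ]]
[282.71750939 163.7773107 ] [317.78945055 258.95563058] [282.61486555 157.20181576]
```

View pics/z2.png

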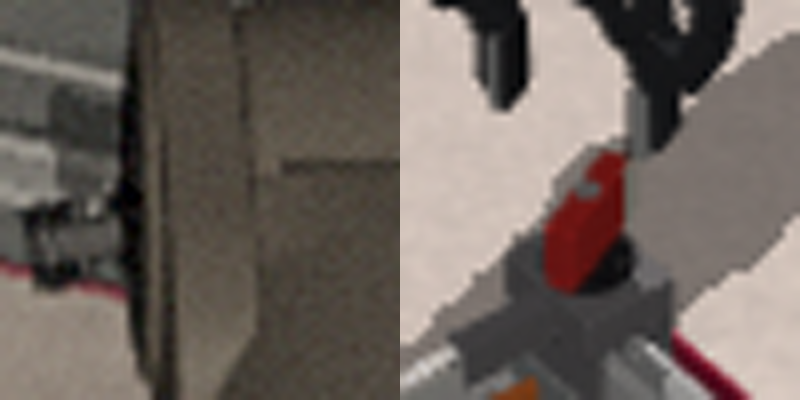

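The scene crop shows the jaws straddling the bar. The tips are at about (273,152) and (291,159), with the dot at (283.1,163.3), so alignment is good. I'll descend and close gently.

```bash
python3 -m crank '[{"linear":[0,0.03,-0.001],"dr":[0,0,0],"hand":0.3},{"linear":[0,0.045,-0.001],"dr":[0,0,0],"hand":0.3},{"linear":[0,0.057,-0.001],"dr":[0,0,0],"hand":0.3},{"linear":[0,0.057,-0.001],"dr":[0,0,0],"hand":0.3},{"linear":[0,0.057,-0.001],"dr":[0,0,0],"hand":-1},{"linear":[0,0.057,-0.001],"dr":[0,0,0],"hand":-1},{"linear":[0,0.057,-0.001],"dr":[0,0,0],"hand":-1},{"linear":[0,0.057,-0.001],"dr":[0,0,0],"hand":-1},{"linear":[0,0.057,-0.001],"dr":[0,0,0],"hand":-1},{"linear":[0,0.057,-0.001],"dr":[0,0,0],"hand":-1}]' 20
cat >> h.py <<'E'
def st():
    o=bot.get_obs();print({k:np.round(o[k],4).tolist() for k in("t","q","eef_pos","contact_force","torque","gripper_width")})
    R=Rn.from_quat(np.roll(o["tool_rot"],-1)).as_matrix()
    y=np.radians(-13.15);ry=np.array([-np.sin(y),np.cos(y),0]);rx=np.array([np.cos(y),np.sin(y),0])
    print("toolz yaw",np.degrees(np.arctan2(R[1,2],R[0,2])).round(2),"down",R[:,1].round(3),"F rack x,y",np.dot(o["contact_force"],rx).round(2),np.dot(o["contact_force"],ry).round(2),
     "rack-y unit in tool",(R.T@ry).round(4),"along ry",np.dot(o["eef_pos"],ry).round(4),"rx",np.dot(o["eef_pos"],rx).round(4))
E
python3 -c "from h import *;st()"
```

```text
t: 3.45
eef_pos: [0.4806, -0.0962, 0.0859]
tool_rot: [0.065, -0.064, 0.705, -0.704]
contact_force: [-3.9, 7.0, 9.7]
gripper_width: 0.156
{'t': 3.45, 'q': [0.2286, 0.3878, -0.1884, 2.1039, 0.1127, 0.6579, -1.4244], 'eef_pos': [0.4806, -0.0962, 0.0859], 'contact_force': [-3.9119, 7.0148, 9.7129], 'torque': [1.6596, 0.7676, 0.1938], 'gripper_width': 0.1565}
toolz yaw -79.59 down [ 0.001  0.002 -1.   ] F rack x,y -5.41 5.94 rack-y unit in tool [-0.3997  0.0022 -0.9166] along ry 0.0157 rx 0.4899
```

```bash
python3 -m crank '[{"linear":[0,0,-0.003],"dr":[0,0,0],"hand":-1},{"linear":[0,0,-0.003],"dr":[0,0,0],"hand":-1},{"linear":[0,0,-0.003],"dr":[0,0,0],"hand":-1}]' 80
python3 -c "from h import *;st()"
python3 -m crank '[{"linear":[0,0,-0.003],"dr":[0,-5,0],"hand":-1},{"linear":[0,0,-0.003],"dr":[0,-10,0],"hand":-1},{"linear":[0,0,-0.003],"dr":[0,-15,0],"hand":-1},{"linear":[0,0,-0.003],"dr":[0,-20,0],"hand":-1}]'
python3 -c "from h import *;st()"
```

```text
t: 3.7
eef_pos: [0.4806, -0.0959, 0.0861]
tool_rot: [-0.064, 0.063, -0.704, 0.705]
contact_force: [-2.2, -0.4, 9.4]
gripper_width: 0.147
{'t': 3.7, 'q': [0.2244, 0.3864, -0.186, 2.1055, 0.1155, 0.6562, -1.4305], 'eef_pos': [0.4806, -0.0959, 0.0861], 'contact_force': [-2.1952, -0.3602, 9.3736], 'torque': [0.0872, 0.4144, 0.2985], 'gripper_width': 0.1469}
toolz yaw -79.69 down [ 0.003 -0.001 -1.   ] F rack x,y -2.06 -0.85 rack-y unit in tool [-3.981e-01 -1.000e-04 -9.174e-01] along ry 0.0159 rx 0.4898
t: 4.03
eef_pos: [0.4807, -0.0959, 0.0861]
tool_rot: [-0.186, 0.184, -0.681, 0.684]
contact_force: [0.9, -8.1, 3.6]
gripper_width: 0.149
{'t': 4.0333, 'q': [0.2904, 0.3922, -0.2672, 2.1023, 0.17, 0.6625, -1.1326], 'eef_pos': [0.4807, -0.0959, 0.0861], 'contact_force': [0.8787, -8.1301, 3.5929], 'torque': [-1.4562, -0.1069, -0.0639], 'gripper_width': 0.1486}
toolz yaw -59.65 down [ 0.004 -0.003 -1.   ] F rack x,y 2.71 -7.72 rack-y unit in tool [-0.6883 -0.0024 -0.7254] along ry 0.016 rx 0.4899
```

```bash
python3 -m crank '[{"linear":[0,0,0],"dr":[0,-7,0],"hand":-1},{"linear":[0,0,0],"dr":[0,-14,0],"hand":-1},{"linear":[0,0,0],"dr":[0,-21,0],"hand":-1},{"linear":[0,0,0],"dr":[0,-28,0],"hand":-1},{"linear":[0,0,0],"dr":[0,-35,0],"hand":-1},{"linear":[0,0,0],"dr":[0,-35,0],"hand":-1}]'
python3 -c "from h import *;st()"
```

```text
t: 4.53
eef_pos: [0.4811, -0.0963, 0.086]
tool_rot: [-0.383, 0.382, -0.593, 0.597]
contact_force: [2.8, -8.7, 1.3]
gripper_width: 0.152
{'t': 4.5333, 'q': [0.4113, 0.41, -0.4124, 2.0937, 0.262, 0.681, -0.6034], 'eef_pos': [0.4811, -0.0963, 0.086], 'contact_force': [2.8049, -8.6965, 1.3377], 'torque': [-1.5482, -0.4049, 0.1186], 'gripper_width': 0.1522}
toolz yaw -24.55 down [ 0.005 -0.003 -1.   ] F rack x,y 4.71 -7.83 rack-y unit in tool [-0.9803 -0.0023 -0.1977] along ry 0.0157 rx 0.4904
```

```bash
python3 -m crank '[{"linear":[0,0,0],"dr":[0,-7,0],"hand":-1},{"linear":[0,0,0],"dr":[0,-14,0],"hand":-1},{"linear":[0,0,0],"dr":[0,-21,0],"hand":-1},{"linear":[0,0,0],"dr":[0,-28,0],"hand":-1},{"linear":[0,0,0],"dr":[0,-35,0],"hand":-1},{"linear":[0,0,0],"dr":[0,-35,0],"hand":-1}]'
python3 -c "from h import *;st()"
```

```text
t: 5.03
eef_pos: [0.4821, -0.094, 0.086]
tool_rot: [0.545, -0.543, 0.45, -0.454]
contact_force: [7.1, -2.7, -1.1]
gripper_width: 0.145
{'t': 5.0333, 'q': [0.5272, 0.4359, -0.5585, 2.0857, 0.3541, 0.7044, -0.0772], 'eef_pos': [0.4821, -0.094, 0.086], 'contact_force': [7.1114, -2.6776, -1.0889], 'torque': [-0.2757, -0.9302, 0.1557], 'gripper_width': 0.1452}
toolz yaw 10.55 down [ 0.006 -0.001 -1.   ] F rack x,y 7.53 -0.99 rack-y unit in tool [-9.157e-01  6.000e-04  4.019e-01] along ry 0.0182 rx 0.4909
```

The fence now yields: it moved 2.5 mm with about 1 N. I'll undo a bit more for margin, recentre sideways, then slide.

```bash
python3 -m crank '[{"linear":[0.0008,0,0.0018],"dr":[0,-7,0],"hand":-1},{"linear":[0.0008,0,0.0018],"dr":[0,-14,0],"hand":-1},{"linear":[0.0008,0,0.0018],"dr":[0,-20,0],"hand":-1},{"linear":[0.0008,0,0.0018],"dr":[0,-20,0],"hand":-1}]'
python3 -c "from h import *;st()"
```

```text
t: 5.37
eef_pos: [0.4826, -0.0939, 0.0859]
tool_rot: [0.614, -0.614, 0.35, -0.352]
contact_force: [1.0, -1.2, 6.0]
gripper_width: 0.147
{'t': 5.3667, 'q': [0.5914, 0.4565, -0.6402, 2.0787, 0.4091, 0.7267, 0.2217], 'eef_pos': [0.4826, -0.0939, 0.0859], 'contact_force': [0.958, -1.1568, 6.0476], 'torque': [0.0044, 0.0614, 0.1265], 'gripper_width': 0.1475}
toolz yaw 30.48 down [ 0.003 -0.001 -1.   ] F rack x,y 1.2 -0.91 rack-y unit in tool [-7.238e-01 -2.000e-04  6.900e-01] along ry 0.0184 rx 0.4913
```

```bash
python3 -m crank '[{"linear":[-0.0036,0,0.0034],"dr":[0,0,0],"hand":-1},{"linear":[-0.0094,0,0.009],"dr":[0,0,0],"hand":-1},{"linear":[-0.0159,0,0.0152],"dr":[0,0,0],"hand":-1},{"linear":[-0.0224,0,0.0214],"dr":[0,0,0],"hand":-1},{"linear":[-0.0289,0,0.0276],"dr":[0,0,0],"hand":-1},{"linear":[-0.0355,0,0.0338],"dr":[0,0,0],"hand":-1},{"linear":[-0.042,0,0.04],"dr":[0,0,0],"hand":-1},{"linear":[-0.0485,0,0.0462],"dr":[0,0,0],"hand":-1},{"linear":[-0.0543,0,0.0518],"dr":[0,0,0],"hand":-1},{"linear":[-0.0579,0,0.0552],"dr":[0,0,0],"hand":-1}]'
python3 -c "from h import *;st()"
python3 -m crank '[{"linear":[0,0,0],"dr":[0,0,0],"hand":-1},{"linear":[0,0,0],"dr":[0,0,0],"hand":-1}]'
python3 - <<'E'
from h import *
st()
s=bot.read_camera("scene")
cv2.imwrite("pics/s3.png",cv2.resize(s[140:280,220:380],None,fx=5,fy=4.28,interpolation=cv2.INTER_CUBIC)[:600])
E
```

```text
t: 6.2
eef_pos: [0.501, -0.015, 0.0859]
tool_rot: [0.613, -0.613, 0.351, -0.354]
contact_force: [0.4, -1.7, 5.6]
gripper_width: 0.148
{'t': 6.2, 'q': [0.4314, 0.4717, -0.6456, 2.0567, 0.4195, 0.7398, 0.05], 'eef_pos': [0.501, -0.015, 0.0859], 'contact_force': [0.3548, -1.7481, 5.642], 'torque': [-0.1847, 0.2617, -0.0454], 'gripper_width': 0.1484}
toolz yaw 30.19 down [ 0.003 -0.001 -1.   ] F rack x,y 0.74 -1.62 rack-y unit in tool [-0.7273 -0.      0.6863] along ry 0.0993 rx 0.4912
t: 6.37
eef_pos: [0.501, -0.0149, 0.0859]
tool_rot: [0.614, -0.612, 0.351, -0.353]
contact_force: [-0.4, 1.4, 8.1]
gripper_width: 0.148
{'t': 6.3667, 'q': [0.432, 0.4718, -0.646, 2.0568, 0.419, 0.7393, 0.0511], 'eef_pos': [0.501, -0.0149, 0.0859], 'contact_force': [-0.4148, 1.4176, 8.0687], 'torque': [0.3645, 0.2269, -0.0013], 'gripper_width': 0.148}
toolz yaw 30.22 down [ 0.003 -0.    -1.   ] F rack x,y -0.73 1.29 rack-y unit in tool [-7.270e-01  7.000e-04  6.867e-01] along ry 0.0994 rx 0.4912
```

View pics/s3.png

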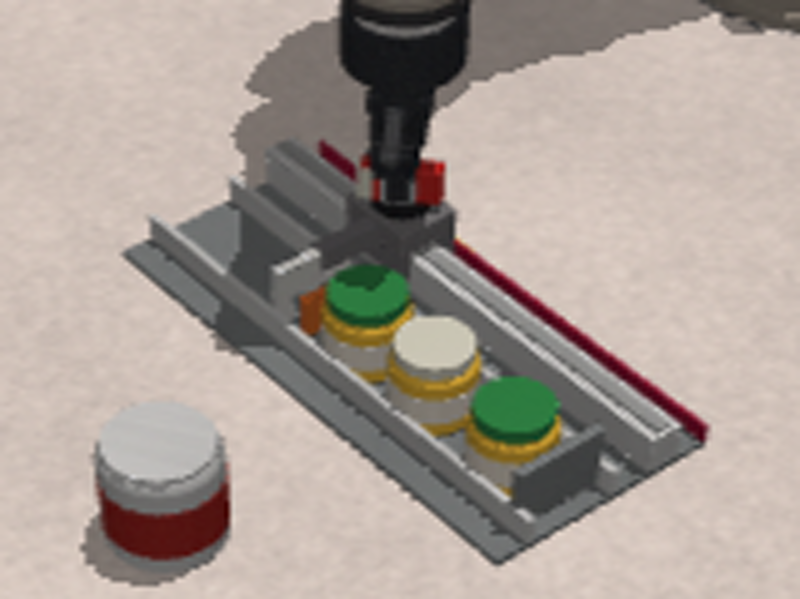

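The fence has slid along and all the jars stand upright. The pad (310,310 in the crop) is just about at jar 3, with little gap left between the jars. I'll push on in small steps and watch the force.

```bash
cat >> h.py <<'E'
def f():
    o=bot.get_obs();y=np.radians(-13.15);ry=np.array([-np.sin(y),np.cos(y),0])
    print("ry %.4f F %.2f"%(np.dot(o["eef_pos"],ry),np.dot(o["contact_force"],ry)))
E
for i in 1; do
python3 -m crank '[{"linear":[-0.0015,0,0.0014],"dr":[0,0,0],"hand":-1},{"linear":[-0.0029,0,0.0027],"dr":[0,0,0],"hand":-1}]' >/dev/null; python3 -c "from h import *;f()"
python3 -m crank '[{"linear":[-0.0015,0,0.0014],"dr":[0,0,0],"hand":-1},{"linear":[-0.0029,0,0.0027],"dr":[0,0,0],"hand":-1}]' >/dev/null; python3 -c "from h import *;f()"
python3 -m crank '[{"linear":[-0.0015,0,0.0014],"dr":[0,0,0],"hand":-1},{"linear":[-0.0029,0,0.0027],"dr":[0,0,0],"hand":-1}]' >/dev/null; python3 -c "from h import *;f()"
done
```

```text
ry 0.1021 F -1.60
ry 0.1060 F -1.78
ry 0.1097 F -2.87
```

```bash
python3 -m crank '[{"linear":[-0.0007,0,0.0007],"dr":[0,0,0],"hand":-1},{"linear":[-0.0015,0,0.0014],"dr":[0,0,0],"hand":-1}]' >/dev/null; python3 -c "from h import *;f()"
python3 -m crank '[{"linear":[-0.0007,0,0.0007],"dr":[0,0,0],"hand":-1},{"linear":[-0.0015,0,0.0014],"dr":[0,0,0],"hand":-1}]' >/dev/null; python3 -c "from h import *;f()"
python3 -m crank '[{"linear":[-0.0007,0,0.0007],"dr":[0,0,0],"hand":-1},{"linear":[-0.0015,0,0.0014],"dr":[0,0,0],"hand":-1}]' >/dev/null; python3 -c "from h import *;f()"
```

```text
ry 0.1118 F -2.86
ry 0.1137 F -2.38
ry 0.1158 F -1.83
```

```bash
python3 -m crank '[{"linear":[-0.0007,0,0.0007],"dr":[0,0,0],"hand":-1},{"linear":[-0.0015,0,0.0014],"dr":[0,0,0],"hand":-1}]' >/dev/null; python3 -c "from h import *;f()"
python3 -m crank '[{"linear":[-0.0007,0,0.0007],"dr":[0,0,0],"hand":-1},{"linear":[-0.0015,0,0.0014],"dr":[0,0,0],"hand":-1}]' >/dev/null; python3 -c "from h import *;f()"
python3 -m crank '[{"linear":[-0.0007,0,0.0007],"dr":[0,0,0],"hand":-1},{"linear":[-0.0015,0,0.0014],"dr":[0,0,0],"hand":-1}]' >/dev/null; python3 -c "from h import *;f()"
python3 -m crank '[{"linear":[-0.0007,0,0.0007],"dr":[0,0,0],"hand":-1},{"linear":[-0.0015,0,0.0014],"dr":[0,0,0],"hand":-1}]' >/dev/null; python3 -c "from h import *;f()"
```

```text
ry 0.1179 F -3.07
ry 0.1199 F -2.90
ry 0.1219 F -2.99
ry 0.1238 F -5.02
```

```bash
python3 -m crank '[{"linear":[-0.0007,0,0.0007],"dr":[0,0,0],"hand":-1},{"linear":[-0.0007,0,0.0007],"dr":[0,0,0],"hand":-1}]' >/dev/null; python3 -c "from h import *;f()"
python3 -m crank '[{"linear":[-0.0007,0,0.0007],"dr":[0,0,0],"hand":-1},{"linear":[-0.0007,0,0.0007],"dr":[0,0,0],"hand":-1}]' >/dev/null; python3 -c "from h import *;f()"
python3 -m crank '[{"linear":[-0.0007,0,0.0007],"dr":[0,0,0],"hand":-1},{"linear":[-0.0007,0,0.0007],"dr":[0,0,0],"hand":-1}]' >/dev/null; python3 -c "from h import *;f()"
python3 -c "
from h import *
for i in range(5): bot.read_camera('scene');f()
st()"
```

```text
ry 0.1248 F -2.64
ry 0.1258 F -3.80
ry 0.1267 F -3.11
ry 0.1267 F -3.97
ry 0.1268 F -3.65
ry 0.1267 F -2.27
ry 0.1267 F -2.80
ry 0.1267 F -2.88
{'t': 8.8333, 'q': [0.3761, 0.4808, -0.6454, 2.0424, 0.4248, 0.7485, -0.0063], 'eef_pos': [0.5071, 0.0117, 0.0859], 'contact_force': [-0.8596, -2.7581, 11.0455], 'torque': [-0.3918, 0.4372, 0.0009], 'gripper_width': 0.1499}
toolz yaw 30.13 down [ 0.002 -0.002 -1.   ] F rack x,y -0.21 -2.88 rack-y unit in tool [-0.7281 -0.0014  0.6855] along ry 0.1267 rx 0.4912
```

```bash
cat >> h.py <<'E'
def fa(n=6):
    y=np.radians(-13.15);ry=np.array([-np.sin(y),np.cos(y),0]);F=[];P=[]
    for i in range(n):
        bot.read_camera("scene");o=bot.get_obs();P.append(o["eef_pos"]@ry);F.append(o["contact_force"]@ry)
    print("t %.1f ry %.4f F %.2f"%(o["t"],np.mean(P),np.mean(F)))
E
python3 -m crank '[{"linear":[-0.0007,0,0.0007],"dr":[0,0,0],"hand":-1},{"linear":[-0.0015,0,0.0014],"dr":[0,0,0],"hand":-1}]' >/dev/null; python3 -c "from h import *;fa()"
python3 -m crank '[{"linear":[-0.0007,0,0.0007],"dr":[0,0,0],"hand":-1},{"linear":[-0.0015,0,0.0014],"dr":[0,0,0],"hand":-1}]' >/dev/null; python3 -c "from h import *;fa()"
```

```text
t 9.3 ry 0.1289 F -3.03
t 9.8 ry 0.1305 F -4.05
```

```bash
python3 -m crank '[{"linear":[-0.0007,0,0.0007],"dr":[0,0,0],"hand":-1},{"linear":[-0.0007,0,0.0007],"dr":[0,0,0],"hand":-1}]' >/dev/null; python3 -c "from h import *;fa()"
python3 -m crank '[{"linear":[-0.0007,0,0.0007],"dr":[0,0,0],"hand":-1},{"linear":[-0.0007,0,0.0007],"dr":[0,0,0],"hand":-1}]' >/dev/null; python3 -c "from h import *;fa()"
python3 -m crank '[{"linear":[-0.0007,0,0.0007],"dr":[0,0,0],"hand":-1},{"linear":[-0.0007,0,0.0007],"dr":[0,0,0],"hand":-1}]' >/dev/null; python3 -c "from h import *;fa()"
```

```text
t 10.2 ry 0.1312 F -4.31
t 10.7 ry 0.1320 F -5.18
t 11.2 ry 0.1328 F -5.50
```

Run:
```python
from h import *
s=bot.read_camera("scene")
cv2.imwrite("pics/s4.png",cv2.resize(s[160:260,250:360],None,fx=7,fy=6,interpolation=cv2.INTER_CUBIC))
```

```text
(no output)
```

View pics/s4.png

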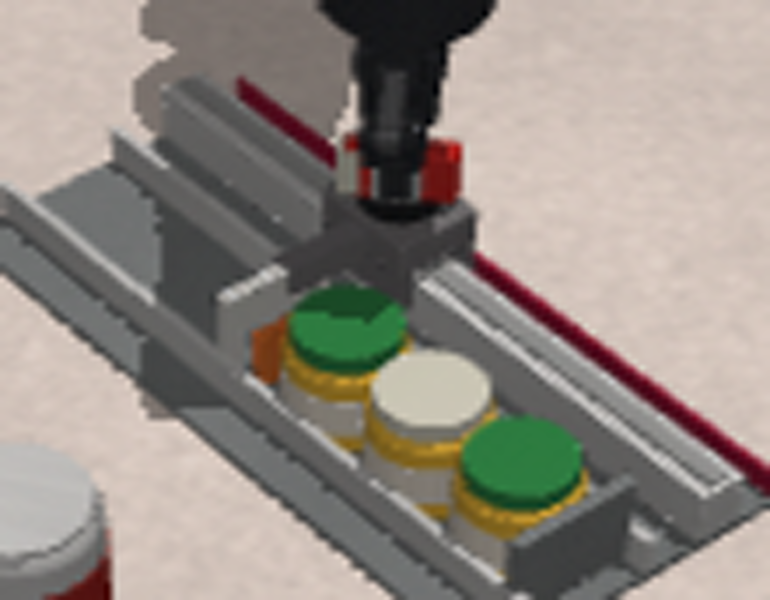

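The crop shows jar 3, jar 2 and jar 1 touching and upright, and jar 1 at the stop. The pad (265,350) is touching jar 3. I'll keep pressing in 1 mm steps.

```bash
python3 -m crank '[{"linear":[-0.0007,0,0.0007],"dr":[0,0,0],"hand":-1},{"linear":[-0.0007,0,0.0007],"dr":[0,0,0],"hand":-1}]' >/dev/null; python3 -c "from h import *;fa()"
python3 -m crank '[{"linear":[-0.0007,0,0.0007],"dr":[0,0,0],"hand":-1},{"linear":[-0.0007,0,0.0007],"dr":[0,0,0],"hand":-1}]' >/dev/null; python3 -c "from h import *;fa()"
python3 -m crank '[{"linear":[-0.0007,0,0.0007],"dr":[0,0,0],"hand":-1},{"linear":[-0.0007,0,0.0007],"dr":[0,0,0],"hand":-1}]' >/dev/null; python3 -c "from h import *;fa()"
```

```text
t 11.7 ry 0.1336 F -5.93
t 12.2 ry 0.1345 F -6.01
t 12.6 ry 0.1353 F -7.12
```

Run:
```python
from h import *
y=np.radians(-13.15);ry=np.array([-np.sin(y),np.cos(y),0]);rx=np.array([np.cos(y),np.sin(y),0])
for c in("top","scene"):
    im=bot.read_camera(c);h=cv2.cvtColor(im,cv2.COLOR_BGR2HSV)
    m=((h[...,0]>45)&(h[...,0]<85)&(h[...,1]>90)).astype(np.uint8)
    n,l,st_,ce=cv2.connectedComponentsWithStats(m)
    for i in range(1,n):
        if st_[i,4]>25:
            X=ray(c,ce[i],.074);print(c,st_[i],ce[i].round(1),"ry",(X@ry).round(4),"rx",(X@rx).round(4))
    for nme,z in(("jar1_mid",.041),("jar2_mid",.041),("jar3_mid",.041)):
        r=bot.place_of(c,nme)[:3];print(c,nme,[((ray(c,q["xy"],z)@ry).round(4),round(q["score"],2)) for q in r])
t0=cv2.imread("pics/top0.png");
im=bot.read_camera("top");cv2.imwrite("pics/t5.png",np.vstack([cv2.resize(v[190:255,200:300],None,fx=8,fy=4.6,interpolation=cv2.INTER_CUBIC) for v in(t0,im)]))
```

```text
top [213 204  18  17 242] [221.2 211.4] ry 0.2976 rx 0.5626
top [252 212  14  12 108] [257.7 216.6] ry 0.1946 rx 0.5699
top jar1_mid [(np.float64(0.3013), 0.67)]
top jar2_mid [(np.float64(0.2494), 0.88)]
top jar3_mid [(np.float64(0.1875), 0.54)]
scene [399  11   9  13  75] [403.4  16.3] ry -0.4482 rx -0.5677
scene [291 208  17  14 194] [299.3 214.4] ry 0.1826 rx 0.5635
scene [316 229  17  16 219] [324.1 236.7] ry 0.2938 rx 0.5629
scene jar1_mid [(np.float64(0.291), 0.61)]
scene jar2_mid [(np.float64(0.2423), 0.9)]
scene jar3_mid [(np.float64(0.1651), 0.63)]
```

View pics/t5.png

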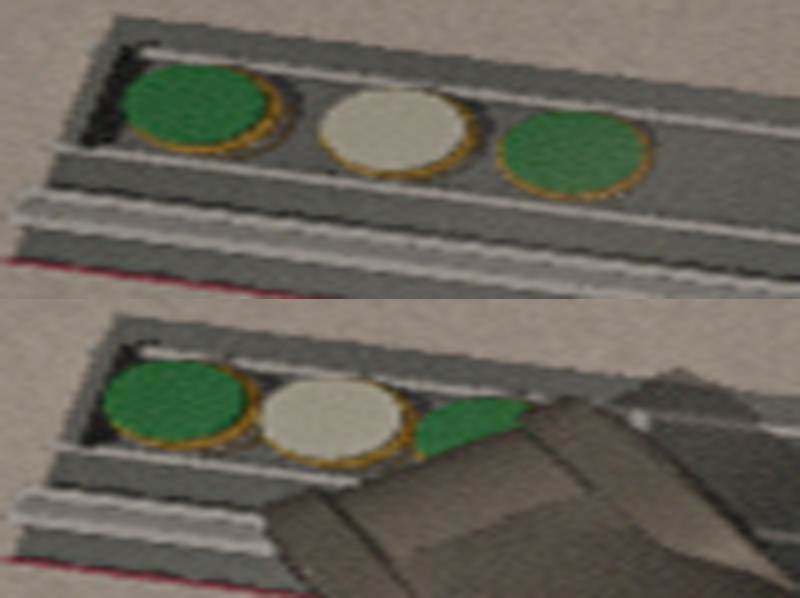

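From jar 1's cap, the rack origin comes out at ry ≈ 0.1737, which puts the pad at about 5.6 mm now. The kink in the force curve and the force level agree with this. I'll push about 1.6 mm more and then tighten.

```bash
python3 -m crank '[{"linear":[-0.0007,0,0.0007],"dr":[0,0,0],"hand":-1},{"linear":[-0.0015,0,0.0014],"dr":[0,0,0],"hand":-1}]' >/dev/null; python3 -c "from h import *;fa()"
python3 -m crank '[{"linear":[0,0,0],"dr":[0,6,0],"hand":-1},{"linear":[0,0,0],"dr":[0,12,0],"hand":-1},{"linear":[0,0,0],"dr":[0,18,0],"hand":-1},{"linear":[0,0,0],"dr":[0,24,0],"hand":-1},{"linear":[0,0,0],"dr":[0,30,0],"hand":-1},{"linear":[0,0,0],"dr":[0,30,0],"hand":-1}]' >/dev/null; python3 -c "from h import *;fa();st()"
```

```text
t 13.5 ry 0.1372 F -7.79
t 14.3 ry 0.1370 F -7.68
{'t': 14.3333, 'q': [0.2562, 0.4567, -0.5202, 2.042, 0.3424, 0.7265, -0.4786], 'eef_pos': [0.5091, 0.0217, 0.0858], 'contact_force': [-3.9329, -6.5915, 14.3206], 'torque': [-1.0811, 0.8428, -0.1705], 'gripper_width': 0.1495}
toolz yaw 0.02 down [ 0.001 -0.004 -1.   ] F rack x,y -2.33 -7.31 rack-y unit in tool [-0.9737 -0.0037  0.2279] along ry 0.137 rx 0.4908
```

```bash
python3 -m crank '[{"linear":[0,0,0],"dr":[0,6,0],"hand":-1},{"linear":[0,0,0],"dr":[0,12,0],"hand":-1},{"linear":[0,0,0],"dr":[0,18,0],"hand":-1},{"linear":[0,0,0],"dr":[0,24,0],"hand":-1},{"linear":[0,0,0],"dr":[0,30,0],"hand":-1},{"linear":[0,0,0],"dr":[0,30,0],"hand":-1}]' >/dev/null; python3 -c "from h import *;fa();st()"
python3 -m crank '[{"linear":[0,0,0],"dr":[0,6,0],"hand":-1},{"linear":[0,0,0],"dr":[0,12,0],"hand":-1},{"linear":[0,0,0],"dr":[0,18,0],"hand":-1},{"linear":[0,0,0],"dr":[0,24,0],"hand":-1},{"linear":[0,0,0],"dr":[0,30,0],"hand":-1},{"linear":[0,0,0],"dr":[0,30,0],"hand":-1}]' >/dev/null; python3 -c "from h import *;fa();st()"
```

```text
t 15.1 ry 0.1370 F -7.71
{'t': 15.1333, 'q': [0.1565, 0.4352, -0.3959, 2.049, 0.2592, 0.705, -0.9282], 'eef_pos': [0.5086, 0.0218, 0.0859], 'contact_force': [-5.7486, -6.1715, 15.7755], 'torque': [-1.1268, 1.1474, -0.1202], 'gripper_width': 0.1475}
toolz yaw -29.96 down [-0.    -0.004 -1.   ] F rack x,y -4.19 -7.32 rack-y unit in tool [-0.9573 -0.0036 -0.2892] along ry 0.137 rx 0.4903
t 15.9 ry 0.1372 F -7.51
{'t': 15.9333, 'q': [0.0546, 0.4198, -0.2712, 2.0562, 0.1773, 0.6883, -1.3777], 'eef_pos': [0.5083, 0.0222, 0.086], 'contact_force': [-6.3268, -5.3904, 16.7047], 'torque': [-1.0588, 1.3224, -0.0726], 'gripper_width': 0.1495}
toolz yaw -59.93 down [-0.001 -0.003 -1.   ] F rack x,y -4.93 -6.69 rack-y unit in tool [-0.6848 -0.0031 -0.7287] along ry 0.1372 rx 0.4899
```

```bash
python3 -m crank '[{"linear":[0.0014,0,0.0014],"dr":[0,0,0],"hand":-1},{"linear":[0.0021,0,0.0022],"dr":[0,0,0],"hand":-1}]' >/dev/null; python3 -c "from h import *;fa()"
```

```text
t 16.4 ry 0.1370 F -0.37
```

The fence is clamped: it holds with the pad's push unsupported. I'll tighten about 20° more, back to the original angle, and test with a stronger tug.

```bash
python3 -m crank '[{"linear":[0,0,0],"dr":[0,5,0],"hand":-1},{"linear":[0,0,0],"dr":[0,10,0],"hand":-1},{"linear":[0,0,0],"dr":[0,15,0],"hand":-1},{"linear":[0,0,0],"dr":[0,20,0],"hand":-1}]' >/dev/null; python3 -c "from h import *;st();fa()"
python3 -m crank '[{"linear":[0.0016,0,0.0036],"dr":[0,0,0],"hand":-1},{"linear":[0.0016,0,0.0036],"dr":[0,0,0],"hand":-1}]' >/dev/null; python3 -c "from h import *;fa();st()"
```

```text
{'t': 16.7333, 'q': [-0.0105, 0.4119, -0.1894, 2.0622, 0.1206, 0.6768, -1.6745], 'eef_pos': [0.5081, 0.0222, 0.086], 'contact_force': [-5.6594, 1.6907, 13.8277], 'torque': [0.3602, 1.1421, 0.2624], 'gripper_width': 0.1478}
toolz yaw -79.98 down [ 0.001  0.    -1.   ] F rack x,y -5.9 0.36 rack-y unit in tool [-3.934e-01  4.000e-04 -9.194e-01] along ry 0.1372 rx 0.4898
t 17.0 ry 0.1372 F 0.25
t 17.5 ry 0.1369 F 9.38
{'t': 17.5, 'q': [-0.0043, 0.4111, -0.1934, 2.0637, 0.118, 0.6736, -1.6637], 'eef_pos': [0.5081, 0.0218, 0.0861], 'contact_force': [-3.7179, 10.4345, 9.1647], 'torque': [1.9749, 0.6317, 0.0112], 'gripper_width': 0.148}
toolz yaw -79.62 down [ 0.003  0.004 -1.   ] F rack x,y -5.99 9.32 rack-y unit in tool [-0.3992  0.0045 -0.9168] along ry 0.1369 rx 0.4898
```

```bash
python3 -m crank '[{"linear":[-0.0016,0,-0.0036],"dr":[0,0,0],"hand":-1},{"linear":[-0.0016,0,-0.0036],"dr":[0,0,0],"hand":0},{"linear":[-0.0016,0,-0.0036],"dr":[0,0,0],"hand":0},{"linear":[-0.0016,0,-0.0036],"dr":[0,0,0],"hand":0},{"linear":[-0.0016,0,-0.0036],"dr":[0,0,0],"hand":0},{"linear":[-0.0016,-0.02,-0.0036],"dr":[0,0,0],"hand":0},{"linear":[-0.0016,-0.05,-0.0036],"dr":[0,0,0],"hand":0},{"linear":[-0.0016,-0.09,-0.0036],"dr":[0,0,0],"hand":0},{"linear":[-0.0016,-0.13,-0.0036],"dr":[0,0,0],"hand":0},{"linear":[-0.0016,-0.14,-0.0036],"dr":[0,0,0],"hand":0}]'
python3 -m crank '[{"linear":[0.03,0,0.04],"dr":[0,0,0],"hand":0},{"linear":[0.05,0,0.08],"dr":[0,0,0],"hand":0},{"linear":[0.05,0,0.12],"dr":[0,0,0],"hand":0},{"linear":[0.05,0,0.16],"dr":[0,0,0],"hand":0},{"linear":[0.05,0,0.2],"dr":[0,0,0],"hand":0},{"linear":[0.05,0,0.24],"dr":[0,0,0],"hand":0},{"linear":[0.05,0,0.26],"dr":[0,0,0],"hand":0},{"linear":[0.05,0,0.26],"dr":[0,0,0],"hand":0}]'
python3 - <<'E'
from h import *
y=np.radians(-13.15);ry=np.array([-np.sin(y),np.cos(y),0])
t=bot.read_camera("top");s=bot.read_camera("scene")
for c,n,z in(("top","knob_grip",.101),("top","jar1_mid",.041),("top","jar3_mid",.041),("scene","knob_grip",.101),("scene","pad_face",.036),("scene","tin",0),("scene","egg_box",0),("scene","labeller",0)):
    r=bot.place_of(c,n)[:1]
    for q in r: X=ray(c,q["xy"],z);print(c,n,X[:2].round(3),"ry",(X@ry).round(4))
h=cv2.cvtColor(t,cv2.COLOR_BGR2HSV)
k=((h[...,0]<8)|(h[...,0]>172))&(h[...,1]>150)&(h[...,2]>80);k[:235]=0;k[260:]=0;k[:,265:285]=k[:,265:285];k[:,:262]=0;k[:,295:]=0
p=cv2.findNonZero(k.astype(np.uint8))
if p is not None: c=p.mean(0)[0];print(c,ray("top",c,.105)[:2],"ry",ray("top",c,.105)@ry,len(p))
a=cv2.resize(t[190:280,200:340],None,fx=5.7,fy=3.3,interpolation=cv2.INTER_CUBIC);b=cv2.resize(s[150:270,230:370],None,fx=5.7,fy=2.5,interpolation=cv2.INTER_CUBIC)
cv2.imwrite("pics/f.png",np.vstack([a,b]))
E
```

```text
t: 18.33
eef_pos: [0.5111, 0.0221, 0.2303]
tool_rot: [0.066, -0.06, 0.704, -0.704]
contact_force: [1.4, 0.3, 0.6]
gripper_width: 0.498
t: 19.0
eef_pos: [0.5043, -0.2499, 0.2238]
tool_rot: [-0.06, 0.06, -0.704, 0.706]
contact_force: [-0.2, 0.4, 0.7]
gripper_width: 0.497
top knob_grip [0.504 0.026] ry 0.1405
top jar1_mid [0.621 0.159] ry 0.2959
top jar3_mid [0.602 0.054] ry 0.1894
scene knob_grip [0.514 0.018] ry 0.1346
scene pad_face [0.584 0.022] ry 0.1539
scene tin [0.784 0.032] ry 0.2097
scene egg_box [0.505 0.433] ry 0.5367
scene labeller [ 0.558 -0.476] ry -0.3362
[270.7755102  249.53061224] [0.50667279 0.02310632] ry 0.1377690793772968 49
```

View pics/f.png

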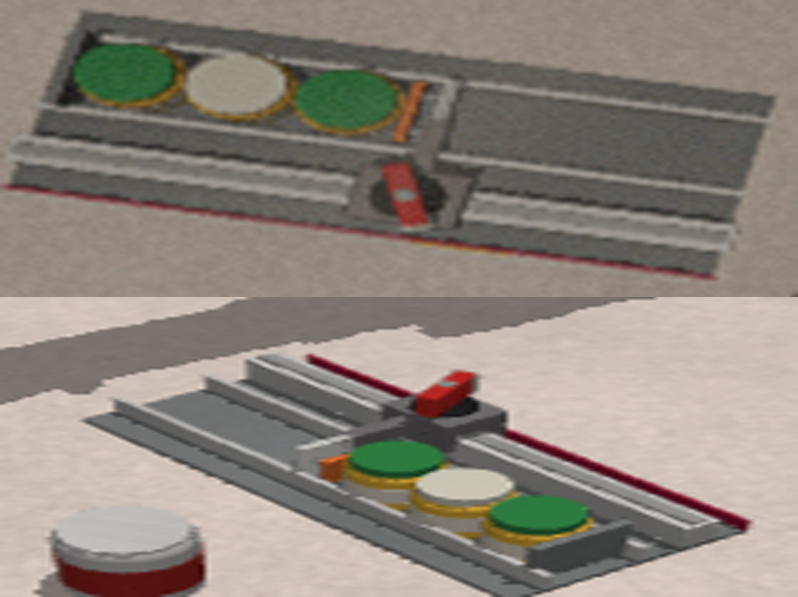

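The jars are tight and upright against the stop, the pad is on jar 3, and the fence stayed put after release. One last metric check of the pad: the knob-to-jar distance should be 54 mm with the pad free and 47 mm half-way in.

Run:
```python
from h import *
y=np.radians(-13.15);ry=np.array([-np.sin(y),np.cos(y),0])
for c in("top","scene"):
    im=bot.read_camera(c);h=cv2.cvtColor(im,cv2.COLOR_BGR2HSV)
    m=((h[...,0]>45)&(h[...,0]<85)&(h[...,1]>90)).astype(np.uint8)
    n,l,S,ce=cv2.connectedComponentsWithStats(m)
    print(c,[(S[i,4],(ray(c,S[i,:2]+(S[i,2:4]-1)/2,.074)@ry).round(4),(ray(c,ce[i],.074)@ry).round(4)) for i in range(1,n) if S[i,4]>100])
bot.read_camera("top")
for i in range(1):
  print((ray("top",(200+403/5.7-.4,190+195/3.3-.4),.114)@ry).round(4))  # grey dot
```

```text
top [(np.int32(238), np.float64(0.2964), np.float64(0.2976)), (np.int32(235), np.float64(0.1866), np.float64(0.1862))]
scene [(np.int32(220), np.float64(-0.5064), np.float64(-0.4987)), (np.int32(199), np.float64(0.1808), np.float64(0.1818)), (np.int32(219), np.float64(0.293), np.float64(0.2938))]
0.1391
```

```bash
python3 -c "
from h import *
print(bot.get_obs()['t'],bot.hand_in())"
```

```text
the job is handed in; nothing more can be done
19.65 None
```

The job is done and was handed in at 19.65 s. I undid the knob about 110°, until the fence slid freely. I then slid the fence until the jars were tight against the end stop and the pad was pressed in. Last, I turned the knob back 110° clockwise, let go and backed the arm away.

**Checks that passed:**
- **Clamp:** With the pad pressed in, a further 9 N tug backwards moved the fence only about 0.3 mm. The turning torque peaked at about 0.26 N m, which suggests roughly 1 rad past the bite.
- **Jars:** All three are upright. The outer two measure 111–112 mm apart, where a tight row gives 112 mm.
- **Pad:** Top-view geometry puts it pressed in about 6.5 mm. The push force of about 7.7 N and where it began to climb give 7–8 mm.
- **Neighbours:** In the last network readings the tin and egg box were within 4 mm of their starting places.

**Less certain or disagreeing:**
- **Labeller:** Its last reading differs from the first by about 14 mm. The arm stayed well clear of it, so I took this as network scatter and did not check it further.
- **Measurement limits:** The two cameras disagree by about 4 mm along the rail and the force reading is noisy by about 1 N. The pad depth is therefore good to about 2 mm.

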